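# Next vibration reading on the sander drive

### The arm

A 6-joint arm with a two-finger parallel gripper is mounted at the origin on the work surface. World frame = base frame: x ahead of the robot, y to its left, z up, the work surface at z = 0. Lengths are in mm, angles in degrees, forces in N, time in s.
With the tool pointing down it reaches from about 350 to 850 mm from the base axis. Payload 8.1 kg.
Tool frame: the origin (TCP) lies midway between the tips of the shut fingers; the grasp point (between the pads) lies 19 mm behind it (r.pinch_z is the distance from the TCP to the grasp point, in mm); z points along the fingers, y is the line along which they close (so a half turn about z gives the same grasp; the last joint's range is limited). The gripper opens to 85 mm and grips with 20 to 120 N. Pads are 22 mm wide; open, the fingers measure 114 mm over their backs; the gripper's body (76 mm by 85 mm) begins 54 mm behind the grasp point. The pads swing forward as they close: fully open they stand 13 mm farther back than shut.
Start: joints at [69.477, 7.471, 85.268, -0, 87.261, -4.893], TCP at [161.635, 577.823, 231.292] pointing down, gripper open.
Joint ranges: [-169.43, 169.43], [-51.17, 129.36], [1.28, 143.12], [-76.62, 256.62], [0, 156.53], [-152.29, 152.29]. Speed limits (degrees/s): [136.94, 136.94, 159.86, 180, 180, 180].

### API

Orientations are given as [roll, pitch, yaw] about the fixed x, y, z axes, in that order (R = Rz(yaw) Ry(pitch) Rx(roll)).
In Python, from bench import r gives the robot as it stands.
- The arm moves only by the shell command python3 -m jog 'ROWS' [OPENING] [FORCE]. ROWS is JSON, one flat list of numbers, 6 for each row, row after row: the shift along the tool's x, y, z in m, then the turn, a rotation vector about the tool's x, y, z in rad. A call has 1 to 8 rows; each row is the pose to reach, as a shift and turn from the pose commanded when the call began, along the tool's axes at that moment; what a row does not reach only later rows make up. A row lasts 1/8 s, in which the tool goes at most 62.5 mm and 10.7 degrees, less where a joint would pass 70% of its speed; a pose out of reach is approached as far as the arm can. A call with a gripper value outside its range is refused whole. OPENING is the opening, from -1 (shut) to 1 (fully open), set as the call begins (- or left out, the last holds). The fingers move at their own pace and stop on an object; FORCE is the grip in N (left out, the last holds). Time passes only in rows, so rows that repeat a pose let the fingers close. It gives the time, the measured TCP pose, the force, the opening and the grip force at its end, in the units of the state.
- r.sense(): the state, without advancing time (a new reading comes with each control period).
- r.snapshot(name): name is "scene" or "side" or "wrist"; returns a dict with "pixels" (384x512x3 uint8, red, green, blue), "range_z" (384x512 float32, mm along the optical axis (not along the pixel's ray), 0 where there is no reading), "K" (3x3 intrinsics, pixels), "rvec" (rotation vector, rad) and "tvec" (3), from world to camera coordinates, as OpenCV has them. Camera axes: x right, y down, z forward; pixel columns grow to the right and rows downward; lengths in mm; the calibration is good to about 2 mm. A picture is of the moment at which its call begins.
- r.hand_in(): hands the job in; it is judged then, once.
Trained networks look in a picture, given as the dict that the camera call returned (one of the last four; its "shot" number tells which), for a name from the list of things; names that differ only in an ending like _2 or _b are one class to them, and where a whole thing is asked for, a point or a joint stands for the part that bears it (a point fixed in the world has none). Each returns a list of dicts, best first, with "score" (0 to 1); they miss things now and then, are a little off and sometimes report something else, mostly with a low value. They report only what shows in the picture. A call takes as long as a camera call. They do not tell look-alikes from the thing itself.
- r.look_for(picture, target): "bbox" ([left, top, right, bottom] in pixels, round what is visible of it).
- r.outline_of(picture, target): "region" (384x512 bool, what is visible of it) and "bbox" ([left, top, right, bottom] in pixels, round what is visible of it).
The state is a dict: "time": time; "joint_pos": joint angles; "qd": joint speeds; "joint_efforts": joint torques, N m; "tool_pos": TCP position; "tcp_rot": TCP orientation; "ft_force": force on the tool from outside, world axes, zero at the start; "wrist_torque": the same for the moment, N m; "finger_gap": finger opening in mm; "grip_force": force on a finger pad.
Only numpy, scipy, OpenCV 4.12 (cv2) and the standard library are available. Lean on these libraries where they do the work, as an engineer would, in place of code of your own. Each camera call takes 0.05 s, during which the arm holds its last target. There are 200 camera calls.

### The job

The vibration check of the sander's drive unit moves on to its next measuring point: first swing the one cap that was left standing open fully shut, then flick the cap of the point with the square foot fully open. Take the vibration pen out of its leaning holder and hold it upright on the flat stud in the middle of that opened point, pressing gently so that its spring tip is pushed in about half-way and the pen is not knocked hard against the point. Finish while holding it there, pen gripped and pressed, with the third cap still shut and the other things on the bench left alone.

Things in the scene. Friction and masses are not known exactly. Their poses are not given: they have to be found in the camera images.
- housing: Fixed blue cast drive housing 100 x 220 mm on a 150 x 250 x 12 mm bed plate, flat top 70 mm above the bench. Origin: centre of the underside; y runs along it to the wooden stepped pulley (84 mm diameter) at its +y end, reaching 175 mm from the centre. In a row along y on its top stand three measuring points 72 mm apart, in any order, all turned like the housing.
- point_next: The measuring point to open and probe: the only one with a SQUARE foot, 54 x 54 mm. Origin: centre of the foot's underside, on the housing's top; z up, x from the cap's thumb grip to its hinge, y along the row. Foot 10 mm high; neck 32 mm outside, 22 mm inside diameter, mouth 36 mm above the origin. 
- stud_next (a point): Centre of the flat top of the steel stud (14 mm diameter) inside the square-footed point, on its axis, 28 mm above its foot's underside, 8 mm below the mouth: the spot for the pen's tip.
- cap_next (a joint): Hinge angle of its cap in rad: 0 shut, grows as the cap swings up and over towards the +x of the point, stop at 1.95. The stiff hinge stays wherever it is left. Starts shut.
- cap_next_hinge (a point): Hinge axis (along y) of that cap, 18 mm in +x from the point's axis, 38 mm above its foot's underside. Each cap is a black disc 32 mm across, 4 mm thick, centred 18 mm from the hinge at hinge height, with an upright thumb grip at the rim farthest from the hinge. All three caps are alike.
- cap_next_grip (a point): Thumb grip of that cap: centre of a short bar (10 mm diameter, 14 mm long, along y) on top of a 5 mm web; when shut it is 15 mm above and 31 mm from the hinge. Pinched across its ends (along y) it pivots and can be led in an arc about the hinge; the pads slip a little and lag; a level push on it may jam; pressing straight down on it shuts it.
- point_left_open: The measuring point whose cap stands open at the start and has to be shut. Round foot, 40 mm diameter. Origin: centre of the foot's underside, on the housing's top; z up, x from the cap's thumb grip to its hinge, y along the row. Foot 10 mm high; neck 32 mm outside, 22 mm inside diameter, mouth 36 mm above the origin. 
- cap_left_open (a joint): Hinge angle of its cap in rad: 0 shut, grows as the cap swings up and over towards the +x of the point, stop at 1.95. The stiff hinge stays wherever it is left. Starts open, between 1.5 and 1.9. To shut it, lead it back by its thumb grip and press it down.
- cap_left_open_hinge (a point): Hinge axis of that cap, placed like the other one.
- cap_left_open_grip (a point): Thumb grip of that cap, centre of its bar; moves with the cap.
- point_spare: The third measuring point, cap shut: leave it shut. Round foot, 40 mm diameter. Origin: centre of the foot's underside, on the housing's top; z up, x from the cap's thumb grip to its hinge, y along the row. Foot 10 mm high; neck 32 mm outside, 22 mm inside diameter, mouth 36 mm above the origin. 
- cap_spare (a joint): Hinge angle of its cap in rad: 0 shut, grows as the cap swings up and over towards the +x of the point, stop at 1.95. The stiff hinge stays wherever it is left. Starts shut and stays shut.
- holder: Fixed wooden holder, 100 x 85 mm base, two cheeks carrying a 62 x 81 x 12 mm plate that leans 0.30 rad about the holder's y (its top face looks up and towards the holder's -x), with a 23 mm through hole, mouth 90 mm above the origin. Origin: centre of the underside.
- pen: Loose bare-metal round vibration pen, about 0.13 kg. Origin on its axis at the underside of its collar; z along the axis, away from the tip. Nose 17 mm diameter, 0 to 45 mm below the origin; collar 34 mm, 0 to 6 mm above; barrel 24 mm, 6 to 88 mm above. Starts in the holder's hole, collar on the plate, leaning with it; draw it out along its axis by 70 mm or more.
- pen_grip (a point): Point on the pen's axis 48 mm above its origin: middle of the barrel, a good place to grip.
- pen_point (a point): Outer end of the spring tip (rounded rod of 7 mm diameter), 65 mm below the pen's origin while the tip is out; it moves with the tip.
- pen_tip (a joint): How far the spring tip is pushed into the pen, in m: 0 fully out, 0.012 stop. Takes 1 N to start moving, then 0.25 N per mm (2.5 N half-way, 4 N at the stop).
- oil_bottle: White bottle, 54 mm diameter, 130 mm high, origin under its centre: a loose bystander: leave it where it is. 
- offcut: Wooden offcut 110 x 60 x 22 mm, origin under its centre: a loose bystander: leave it where it is. 
- screwdriver: Red-handled screwdriver lying on the bench, about 200 mm: a loose bystander: leave it where it is. 
- wax_tin: Round metal tin, 72 mm diameter, 45 mm high, origin under its centre: a loose bystander: leave it where it is. 
Mind the look-alikes: they are no part of the job. Of the things like the pen, leave any that is brown or turquoise; of the rest the larger one is meant.

How it is judged (in metres and radians):
On the way, in this order (a step that is already met when the one before it is completed fails the run):
1. the cap that stood open is shut (value of joint cap_left_open below 0.12 rad), for 0.2 s.
2. the cap of the square-footed point is open (value of joint cap_next above 1.4 rad), for 0.2 s.
3. the gripped pen is upright on that point's stud, tip about half-way in (horizontal distance between pen_point and stud_next below 0.006 m and distance between pen_point and stud_next below 0.008 m and contact force between pen and point_next between 0.7 and 7 N and value of joint pen_tip between 0.0025 and 0.0105 m and angle between pen's own z axis and vertical below 0.12 rad and contact force between the fingers and pen above 3 N), for 0.5 s.
At the end, for the whole second after the job is handed in: The gripped pen is at rest within 0.12 rad of upright, its tip within 6 mm of the stud's centre and on it (0.7 to 7 N), pushed in 2.5 to 10.5 mm of 12; the square-footed point's cap is open beyond 1.4 rad, both other caps are shut to within 0.12 rad (all of step 3 and value of joint each of cap_left_open, cap_spare below 0.12 rad and value of joint cap_next above 1.4 rad and linear speed of pen below 0.02 m/s); the arm keeps its last pose, push and grip.
It fails at once if the third cap is opened (value of joint cap_spare above 0.3 rad).
It fails at once if the pen is knocked or pressed hard against the point (over 20 N) (contact force between pen and point_next above 20 N).
It fails at once if a bystander is moved more than 30 mm (distance of any of oil_bottle, offcut, screwdriver, wax_tin from where it was at the start of the episode above 0.03 m).
It also fails if it takes over 72 s, if anything falls off the work surface, if the arm or the gripper's body presses on something with over 40 N, if the wrist force passes 120 N, or if a joint passes its speed limit or range.

## Working session

There is one attempt and no reset: what is moved stays moved. The work goes in short steps, Python scripts to look and compute and a shell command to move; the robot and the scene stay as the last step left them, time stands still between calls to the robot, and variables do not carry over. Pictures are saved under pics/ and viewed, at most 10 in all, crops included, and the job is handed in when it is done.

```bash
mkdir -p pics; ls
cat > h.py <<'E'
import numpy as np,cv2
from bench import r
from scipy.spatial.transform import Rotation as Ro
def cam(p):
    R=cv2.Rodrigues(np.array(p["rvec"],float))[0];return R,np.array(p["tvec"],float).ravel(),np.array(p["K"],float)
def cloud(p):
    R,t,K=cam(p);z=p["range_z"].astype(float);v,u=np.mgrid[:384,:512]
    c=np.stack([(u-K[0,2])/K[0,0]*z,(v-K[1,2])/K[1,1]*z,z],-1)
    w=(c-t)@R;w[z<=0]=np.nan;return w
def proj(p,X):
    R,t,K=cam(p);c=np.atleast_2d(X)@R.T+t;c=c@K.T;return c[:,:2]/c[:,2:]
def save(p,n,box=None,s=1):
    im=p["pixels"][...,::-1]
    if box: im=im[box[1]:box[3],box[0]:box[2]]
    cv2.imwrite("pics/"+n,cv2.resize(np.ascontiguousarray(im),None,fx=s,fy=s,interpolation=cv2.INTER_CUBIC))
E
python3 - <<'E'
from h import *
s={n:r.snapshot(n) for n in("scene","side")}
a=np.hstack([s["scene"]["pixels"],s["side"]["pixels"]])
cv2.imwrite("pics/a.png",cv2.resize(a[...,::-1],(800,300)))
save(s["scene"],"scene.png",s=1.5)
for n,p in s.items():
    w=cloud(p);np.save(n+".npy",w);np.save(n+"_px.npy",p["pixels"])
    R,t,K=cam(p);print(n,"cam at",-R.T@t)
    for k in("housing","point_next","point_left_open","pen","holder","cap_left_open","cap_next"):
        for o in r.outline_of(p,k)[:4]:
            q=w[o["region"]];q=q[~np.isnan(q[:,0])]
            if len(q): print(n,k,round(o["score"],2),[int(x) for x in o["bbox"]],np.median(q,0).round(),q.min(0).round(),q.max(0).round())
print(r.sense())
E
```

```text
pics
scene cam at [ 916.26711022  310.96285715 1061.69810689]
scene housing 0.63 [256, 238, 390, 354] [601. 190.  67.] [485.  37.  -4.] [658. 340. 144.]
scene point_next 0.63 [331, 289, 365, 321] [574. 240.  82.] [537. 210.  69.] [596. 266. 131.]
scene pen 0.83 [234, 128, 250, 173] [ 490. -193.  130.] [ 375. -312.   -5.] [ 518. -182.  179.]
scene pen 0.83 [250, 203, 288, 226] [514. -47.  18.] [ 484. -106.   -4.] [540.  -3.  29.]
scene pen 0.61 [258, 77, 267, 123] [ 294. -320.   25.] [ 226. -392.   -0.] [ 333. -271.   36.]
scene pen 0.6 [189, 298, 235, 330] [796.  42.  18.] [730.  22.  -3.] [844.  53.  28.]
scene cap_next 0.75 [344, 291, 359, 307] [568. 238. 110.] [553. 225. 105.] [588. 251. 131.]
scene cap_next 0.25 [297, 158, 345, 215] [359. -61.  21.] [ 321. -136.   -5.] [384.  74.  30.]
side cam at [  63.30441763 -795.65595883  827.92456096]
side housing 0.71 [199, 130, 277, 197] [535. 110.  41.] [488.  30.  -6.] [679. 430. 110.]
side point_next 0.48 [216, 131, 229, 148] [559. 226.  81.] [538. 180.  66.] [603. 264. 127.]
side point_left_open 0.66 [227, 133, 246, 159] [577. 157.  9
[... 757 characters left out ...]
[664. 428. 127.]
{'time': 0.8, 'joint_pos': array([ 6.94784079e+01,  7.46963807e+00,  8.52663437e+01, -3.67996561e-04,
        8.72636915e+01, -4.89422657e+00]), 'qd': array([ 0.026626  , -0.15149166,  0.11506383, -0.01173036,  0.00306335,
       -0.0151012 ]), 'joint_efforts': array([-1.02046724e-03, -5.69242752e+01, -5.00841558e+01, -1.15271837e-04,
        8.13392544e-04,  3.22051028e-05]), 'tool_pos': array([161.62127109, 577.82482064, 231.32214027]), 'tcp_rot': array([1.79999706e+02, 3.94109984e-04, 1.64372652e+02]), 'ft_force': array([0.94205823, 0.16533618, 0.61317211]), 'wrist_torque': array([ 0.02606369,  0.01570416, -0.05911889]), 'grip_force': 0.0, 'finger_gap': 85.25515922917303}
```

View pics/scene.png

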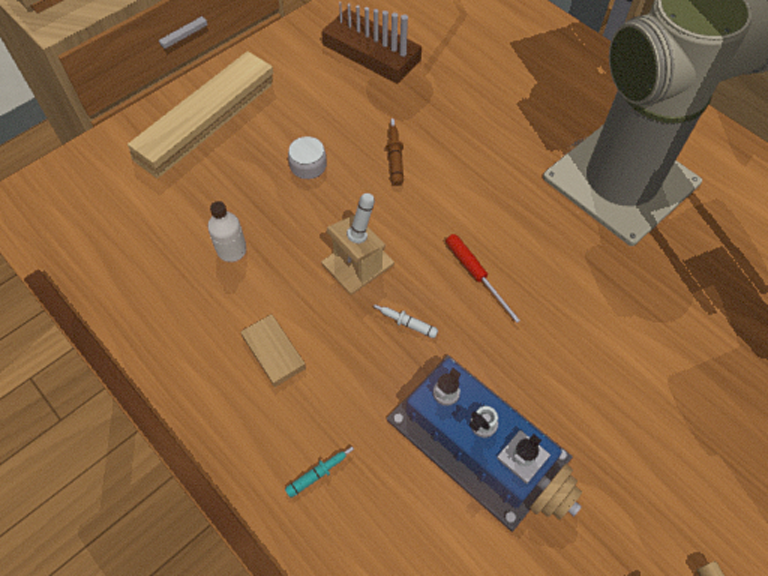

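View pics/a.png

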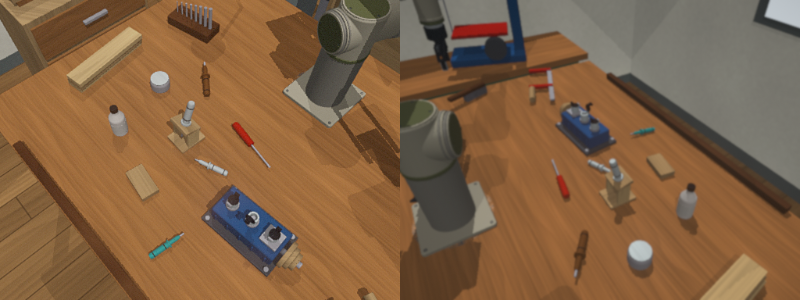

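The scene picture (1.5x scale) shows the blue housing around (480,440). The square-footed point is by the pulley at (525,452), the open cap is the middle one at (484,420), and the spare is at (447,385). The metal pen stands in the holder at (362,215), with a smaller look-alike lying at (405,320).

Run:
```python
from h import *
for n in("scene","side"):
    w=np.load(n+".npy");px=np.load(n+"_px.npy");hsv=cv2.cvtColor(px,cv2.COLOR_RGB2HSV)
    blue=(hsv[...,0]>100)&(hsv[...,0]<130)&(hsv[...,1]>120)
    reg=(w[...,0]>450)&(w[...,0]<720)&(w[...,1]>0)&(w[...,1]<380)
    top=blue&reg&(abs(w[...,2]-70)<5)
    q=w[top];print(n,"top",len(q),np.median(q[:,2]),cv2.minAreaRect(q[:,:2].astype(np.float32)))
    gray=(hsv[...,1]<70)&reg
    f=gray&(abs(w[...,2]-80)<4);q=w[f];print("foot",len(q),cv2.minAreaRect(q[:,:2].astype(np.float32)))
    dark=reg&(hsv[...,2]<70)&(w[...,2]>95)
    nl,lab,st,ce=cv2.connectedComponentsWithStats(dark.astype(np.uint8))
    for i in range(1,nl):
        if st[i,4]>15:
            q=w[lab==i];print("dark",st[i],q.mean(0).round(1),q.min(0).round(),q.max(0).round(), "hi",q[q[:,2]>120].mean(0).round(1))
    # pen
    m=(w[...,2]>92)&(w[...,0]>440)&(w[...,0]<560)&(w[...,1]>-260)&(w[...,1]<-140)&(hsv[...,1]<80)
    q=w[m]
    for z in range(95,185,8):
        a=q[abs(q[:,2]-z)<4]
        if len(a):print("pen z",z,len(a),a.mean(0).round(1))
    hm=(w[...,2]>3)&(w[...,2]<14)&(w[...,0]>400)&(w[...,0]<580)&(w[...,1]>-290)&(w[...,1]<-110)
    print("base",cv2.minAreaRect(w[hm][:,:2].astype(np.float32)))
# crop of both at scale
p=r.snapshot("scene");q=r.snapshot("side")
a=p["pixels"][230:360,250:400];b=q["pixels"][120:205,190:290]
a=cv2.resize(a,(450,390),interpolation=cv2.INTER_CUBIC);b=cv2.resize(b,(350,298),interpolation=cv2.INTER_CUBIC);b=cv2.copyMakeBorder(b,0,92,0,0,0)
cv2.imwrite("pics/b.png",np.hstack([a,b])[...,::-1])
```

```text
scene top 2177 69.84104227756231 ((574.20654296875, 168.97189331054688), (98.95660400390625, 211.61062622070312), 4.376297473907471)
foot 502 ((571.7288208007812, 170.0096893310547), (54.82407760620117, 190.40989685058594), 3.183882474899292)
dark [292 247  15  15 126] [577.2  96.3 112.5] [562.  79. 105.] [594. 109. 130.] hi [567.8  95.4 126. ]
dark [313 275  13  13 102] [599.4 168.7 138.2] [590. 152. 115.] [612. 182. 146.] hi [599.6 168.4 138.9]
dark [344 290  17  17 188] [566.9 237.9 112.7] [553. 224. 105.] [582. 252. 131.] hi [556.6 237.5 127. ]
pen z 95 43 [ 503.  -192.8   95.9]
pen z 103 44 [ 504.2 -194.7  102.5]
pen z 111 19 [ 499.4 -192.2  111.3]
pen z 119 25 [ 498.1 -194.3  118.5]
pen z 127 22 [ 494.  -191.8  126.6]
pen z 135 27 [ 493.1 -193.8  134.3]
pen z 143 26 [ 488.8 -192.6  142.4]
pen z 151 28 [ 487.8 -193.1  150.9]
pen z 159 25 [ 484.2 -191.2  159.5]
pen z 167 31 [ 481.6 -194.5  167.3]
pen z 175 54 [ 475.9 -195.7  174.4]
base ((489.6553039550781, -199.87234497070312), (179.4395751953125, 178.93138122558594), 89.86675262451172)
side top 392 67.4571798247463 ((570.700195
[... 305 characters left out ...]
132   6  11  34] [592.4 161.2 130.4] [588. 149. 111.] [607. 171. 143.] hi [592.9 161.  133. ]
dark [244 151  10   7  50] [574.3  88.8 111.6] [560.  78. 105.] [590. 110. 127.] hi [564.4  87.  123.5]
pen z 95 51 [ 502.7 -205.2   95.2]
pen z 103 24 [ 492.3 -209.3  102.5]
pen z 111 20 [ 487.  -209.3  111. ]
pen z 119 18 [ 486.4 -209.6  118.6]
pen z 127 23 [ 482.9 -209.4  127. ]
pen z 135 17 [ 481.2 -209.2  134.5]
pen z 143 24 [ 477.8 -208.9  142.9]
pen z 151 17 [ 476.8 -209.1  150.7]
pen z 159 24 [ 473.4 -209.2  159.2]
pen z 167 31 [ 470.1 -206.4  167.7]
pen z 175 35 [ 472.9 -201.5  173. ]
base ((513.4832763671875, -203.34085083007812), (87.41776275634766, 134.30938720703125), 86.88027954101562)
```

View pics/b.png

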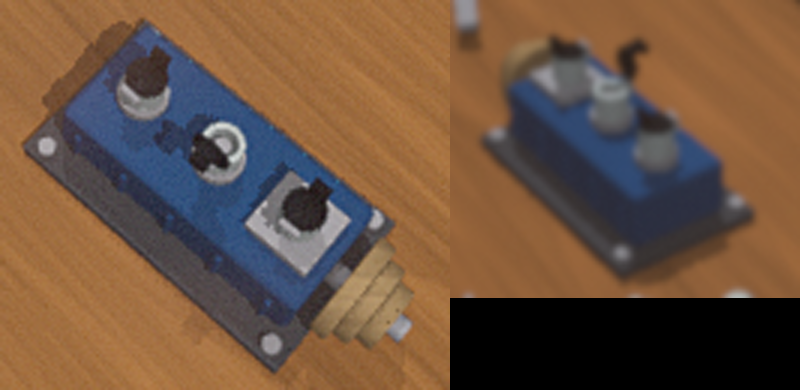

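The crop confirms the three points: spare at the left, the open middle one, and the square foot at the pulley end with its hinges on the far (+x) side. Next I move over the housing for a close wrist view.

```bash
cat >> h.py <<'E'
def go(pos,rpy):
    s=r.sense();R0=Ro.from_euler("xyz",s["tcp_rot"],degrees=True);R1=Ro.from_euler("xyz",rpy,degrees=True)
    d=R0.inv().apply(np.array(pos)-s["tool_pos"])/1000;v=(R0.inv()*R1).as_rotvec()
    print("rows",d.round(4),v.round(4),"n>=",max(np.linalg.norm(d)/.0625,np.linalg.norm(np.degrees(v))/10.7).round(1))
E
python3 -c "
from h import *
go([560,170,300],[180,0,184.2])"
```

```text
rows [-0.4935 -0.2854 -0.0687] [ 0.     -0.     -0.3461] n>= 9.2
```

```bash
python3 -m jog '[-0.06,-0.035,-0.0687,0,0,-0.04, -0.12,-0.07,-0.0687,0,0,-0.09, -0.18,-0.105,-0.0687,0,0,-0.13, -0.24,-0.14,-0.0687,0,0,-0.17, -0.29,-0.17,-0.0687,0,0,-0.21, -0.34,-0.2,-0.0687,0,0,-0.25, -0.39,-0.23,-0.0687,0,0,-0.29, -0.43,-0.255,-0.0687,0,0,-0.32]' -0.3
python3 -m jog '[-0.035,-0.02,0,0,0,-0.026, -0.0635,-0.0304,0,0,0,-0.026, -0.0635,-0.0304,0,0,0,-0.026, -0.0635,-0.0304,0,0,0,-0.026]'
cat > look.py <<'E'
from h import *
import sys
p=r.snapshot("wrist");np.save("w.npy",cloud(p));np.save("w_px.npy",p["pixels"]);save(p,sys.argv[1],s=1.5)
np.savez("wc.npz",rvec=p["rvec"],tvec=p["tvec"],K=p["K"])
R,t,K=cam(p);print("cam",(-R.T@t).round(1),"axis",R[2].round(3))
w=cloud(p);hsv=cv2.cvtColor(p["pixels"],cv2.COLOR_RGB2HSV)
reg=(w[...,0]>450)&(w[...,0]<720)&(w[...,1]>0)&(w[...,1]<380)
blue=(hsv[...,0]>100)&(hsv[...,0]<130)&(hsv[...,1]>120)
q=w[blue&reg&(abs(w[...,2]-70)<5)];print("top",len(q),np.median(q[:,2]),cv2.minAreaRect(q[:,:2].astype(np.float32)))
q=w[reg&(hsv[...,1]<70)&(abs(w[...,2]-80)<2)]
m=(reg&(hsv[...,1]<70)&(abs(w[...,2]-80)<2)&(w[...,1]>205)).astype(np.uint8);m=cv2.morphologyEx(m,cv2.MORPH_OPEN,np.ones((3,3)))>0
print("foot",m.sum(),cv2.minAreaRect(w[m][:,:2].astype(np.float32)) if m.any() else 0)
d=(reg&(hsv[...,2]<70)&(w[...,2]>104)).astype(np.uint8)
nl,lab,st,ce=cv2.connectedComponentsWithStats(d)
for i in range(1,nl):
    if st[i,4]>60:
        q=w[lab==i];print("dark",st[i],q.mean(0).round(1),"disc",q[abs(q[:,2]-110)<3].mean(0).round(1),"top",q[:,2].max().round(1))
        for lo,hi in((118,134),(134,150)):
            a=q[(q[:,2]>lo)&(q[:,2]<=hi)]
            if len(a)>8: print("   ",lo,hi,len(a),a.mean(0).round(1),cv2.minAreaRect(a[:,:2].astype(np.float32)))
E
python3 look.py w1.png
```

```text
time: 1.9
tool_pos: [494.4, 229.6, 300.3]
tcp_rot: [180.0, 0.0, -177.2]
ft_force: [0.6, -0.3, -0.5]
finger_gap: 29.7
grip_force: 0.0
time: 2.4
tool_pos: [557.6, 204.2, 299.8]
tcp_rot: [180.0, -0.0, -175.8]
ft_force: [-0.1, 0.5, 0.4]
finger_gap: 30.1
grip_force: 0.0
cam [490.9 199.8 442.8] axis [ 0.264  0.02  -0.964]
top 7316 70.07229680921537 ((571.9161376953125, 167.06031799316406), (98.2450180053711, 217.08120727539062), 4.987669944763184)
foot 1133 ((566.8735961914062, 238.2594451904297), (52.81349182128906, 54.021907806396484), 4.258106708526611)
dark [273 167  26  27 526] [565.9 237.  113.8] disc [569.2 237.2 110.2] top 130.0
    118 134 112 [553.6 236.5 126.9] ((553.5982055664062, 236.6463165283203), (8.854833602905273, 13.556299209594727), 7.60698127746582)
dark [145 168  28  26 536] [576.4  95.9 114.1] disc [580.2  96.  110.2] top 129.5
    118 134 127 [564.9  95.2 126.6] ((565.04345703125, 94.00910186767578), (8.759611129760742, 14.420259475708008), 3.7907519340515137)
dark [207 196  29  26 432] [594.3 168.6 136.2] disc [nan nan nan] top 145.3
    118 134 124 [589.3 168.4 127.2] ((590.0167236328125, 167.95346069335938), (3.3648979663848877, 30.17207145690918), 2.497262716293335)
    134 150 295 [596.7 168.7 140.8] ((599.0579223632812, 168.61924743652344), (19.902423858642578, 26.71378517150879), 4.56819486618042)
dark [    0   228   512   156 43318] [548.2 203.8 373.2] disc [nan nan nan] top 400.5look.py:17: RuntimeWarning: Mean of empty slice.
  q=w[lab==i];print("dark",st[i],q.mean(0).round(1),"disc",q[abs(q[:,2]-110)<3].mean(0).round(1),"top",q[:,2].max().round(1))
  ret = um.true_divide(
```

View pics/w1.png

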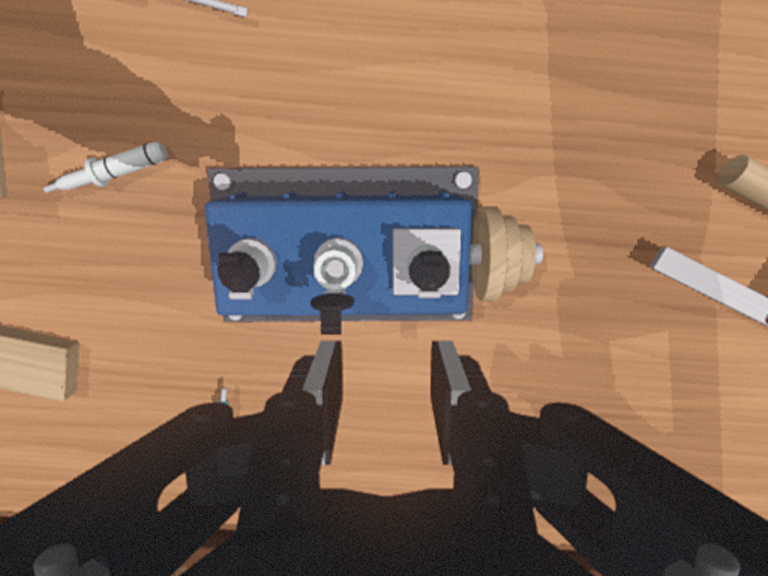

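The wrist view shows the spare, open and square-footed points at about (245,265), (337,265) and (428,265). The open grip is at (331,318). I put the middle hinge at about (590,167.5,108) and the grip bar at about (604,168.6,139), so the cap angle is about 1.54 rad.

```bash
python3 -c "
from h import *
w=np.load('w.npy');px=np.load('w_px.npy')
m=(px.max(-1)<70)&(w[...,2]>112)&(w[...,2]<150)&(abs(w[...,1]-168)<9)&(w[...,0]>570)&(w[...,0]<640)
q=w[m];
for z in range(112,148,4):
  a=q[abs(q[:,2]-z)<2]
  if len(a): print(z,len(a),a[:,0].min().round(1),a[:,0].max().round(1),a[:,1].min().round(1),a[:,1].max().round(1))
go([606,168.7,175],[180,0,184.2])
go([606,168.7,131],[180,0,184.2])"
```

```text
116 13 588.3 589.8 160.6 174.2
120 17 588.3 589.7 160.1 176.9
124 17 588.2 589.7 159.5 176.0
128 20 588.3 590.3 159.2 176.3
132 26 588.5 590.1 159.8 176.8
136 17 588.7 590.3 160.2 176.1
140 147 589.1 608.9 159.5 176.4
144 96 590.0 608.8 162.2 175.6
rows [-0.0459 -0.0392  0.125 ] [ 0.0002 -0.0003  0.0005] n>= 2.2
rows [-0.0459 -0.0393  0.169 ] [ 0.0002 -0.0003  0.0005] n>= 2.9
```

```bash
python3 -m jog '[-0.023,-0.0195,0.06,0,0,0, -0.0459,-0.0393,0.115,0,0,0, -0.0459,-0.0393,0.14,0,0,0, -0.0459,-0.0393,0.155,0,0,0, -0.0459,-0.0393,0.168,0,0,0, -0.0459,-0.0393,0.168,0,0,0]' -0.3
python3 -m jog '[0,0,0,0,0,0, 0,0,0,0,0,0, 0,0,0,0,0,0, 0,0,0,0,0,0]' -1 30
```

```text
time: 3.2
tool_pos: [606.4, 168.7, 132.2]
tcp_rot: [180.0, 0.0, -175.8]
ft_force: [-0.4, 0.1, -0.7]
finger_gap: 30.1
grip_force: 0.0
time: 3.7
tool_pos: [607.8, 168.4, 133.6]
tcp_rot: [180.0, 0.2, -175.8]
ft_force: [0.1, 1.2, 6.1]
finger_gap: 12.7
grip_force: 31.0
```

```bash
python3 -m jog '[0.0031,0,-0.0012,0,0,0, 0.0063,0,-0.0021,0,0,0, 0.0095,0,-0.0027,0,0,0, 0.0128,0,-0.003,0,0,0, 0.0161,0,-0.003,0,0,0, 0.0194,0,-0.0026,0,0,0, 0.0226,0,-0.0019,0,0,0, 0.0258,0,-0.0009,0,0,0]'
python3 look.py w2.png 2>/dev/null | grep -A3 dark
```

```text
time: 4.7
tool_pos: [583.2, 166.5, 134.5]
tcp_rot: [180.0, 0.3, -175.8]
ft_force: [6.4, 1.6, 3.4]
finger_gap: 13.0
grip_force: 35.5
dark [353 181  58  43 727] [555.4 233.5 121.9] disc [560.6 229.3 110.2] top 129.7
    118 134 521 [553.8 235.  126.2] ((554.181640625, 236.58334350585938), (10.122967720031738, 14.704498291015625), 4.80396842956543)
dark [ 105  183   57   41 1176] [571.6 100.1 115.2] disc [575.4 101.4 110.3] top 129.6
    118 134 365 [564.3  97.4 125.5] ((565.140625, 94.00422668457031), (9.862645149230957, 14.326800346374512), 0.5340233445167542)
dark [    0   222   512   162 41680] [572.9 167.5 207.5] disc [nan nan nan] top 235.1
    118 134 38 [574.  165.4 132.5] ((573.9465942382812, 166.08868408203125), (3.0320427417755127, 26.089332580566406), 5.312844753265381)
    134 150 1301 [579.4 166.6 143. ] ((579.9723510742188, 166.72047424316406), (18.510114669799805, 38.71491622924805), 4.48928165435791)
```

View pics/w2.png

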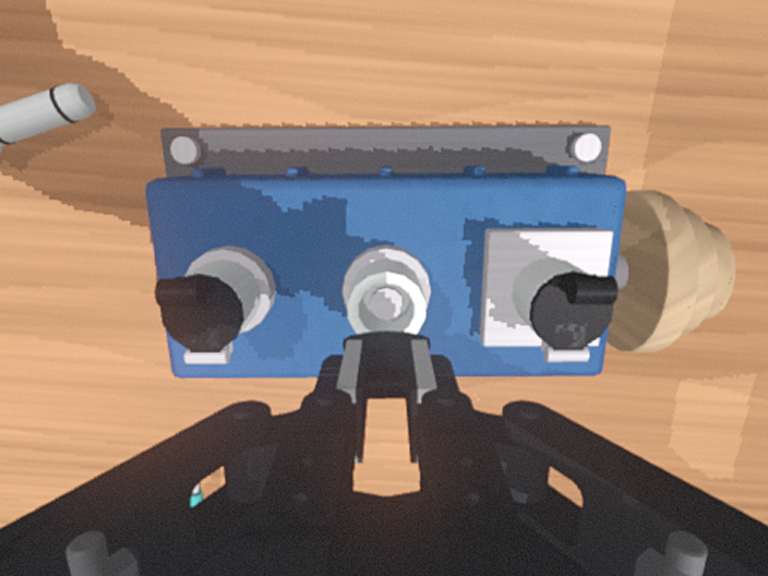

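The cap follows: its rim is at (387,340) between the pads, now about 1 rad open. I continue along the arc.

```bash
python3 -m jog '[0.0035,0,0.0014,0,0,0, 0.007,0,0.0032,0,0,0, 0.010,0,0.0052,0,0,0, 0.013,0,0.0077,0,0,0, 0.0155,0,0.0102,0,0,0, 0.0177,0,0.0128,0,0,0, 0.0197,0,0.0155,0,0,0, 0.0205,0,0.017,0,0,0]'
python3 -m jog '[0,0,0.001,0,0,0, 0,0,0.002,0,0,0]'
```

```text
time: 5.75
tool_pos: [562.1, 164.9, 118.0]
tcp_rot: [180.0, 0.2, -175.8]
ft_force: [1.1, -0.4, 9.7]
finger_gap: 12.9
grip_force: 38.2
time: 6.0
tool_pos: [561.6, 164.8, 115.9]
tcp_rot: [180.0, 0.2, -175.8]
ft_force: [-4.6, -2.0, 13.0]
finger_gap: 12.5
grip_force: 38.8
```

```bash
python3 -m jog '[0,0,0,0,0,0, 0,0,0,0,0,0, 0,0,-0.03,0,0,0, 0,0,-0.045,0,0,0, 0,0,-0.045,0,0,0]' -0.3
python3 -m jog '[0.0015,0,0,0,0,0, 0.0015,0,0,0,0,0, 0.0015,0,0,0,0,0, 0.0015,0,0.012,0,0,0, 0.0015,0,0.022,0,0,0, 0.0015,0,0.026,0,0,0, 0.0015,0,0.030,0,0,0]' -1
python3 -m jog '[0,0,0.001,0,0,0, 0,0,0.002,0,0,0, 0,0,0.003,0,0,0, 0,0,0.004,0,0,0]'
```

```text
time: 6.62
tool_pos: [561.6, 164.9, 160.3]
tcp_rot: [180.0, 0.2, -175.8]
ft_force: [0.4, 0.1, -1.2]
finger_gap: 29.9
grip_force: 0.0
time: 7.5
tool_pos: [558.9, 164.6, 128.5]
tcp_rot: [-180.0, -0.0, -175.8]
ft_force: [-1.5, -0.6, 0.8]
finger_gap: -0.4
grip_force: 0.5
time: 8.0
tool_pos: [559.1, 164.7, 127.3]
tcp_rot: [180.0, 0.0, -175.8]
ft_force: [-13.3, -2.4, 21.0]
finger_gap: -0.2
grip_force: 10.5
```

```bash
python3 -m jog '[0,0,-0.03,0,0,0, 0,0,-0.07,0,0,0, 0.03,0.03,-0.13,0,0,0, 0.06,0.06,-0.16,0,0,0, 0.06,0.06,-0.16,0,0,0]' -0.3
python3 look.py w3.png 2>/dev/null;python3 -c "
from h import *
print(r.sense()['tool_pos'])
go([555,237,175],[180,0,184.2])
go([555,237,116],[180,0,184.2])"
```

```text
time: 8.62
tool_pos: [495.2, 222.7, 290.3]
tcp_rot: [179.8, 0.5, -175.6]
ft_force: [0.1, -0.1, 0.5]
finger_gap: 29.7
grip_force: 0.0
cam [427.3 217.6 432.7] axis [ 0.272  0.024 -0.962]
top 6179 70.02956006004855 ((571.2040405273438, 166.77622985839844), (96.7136459350586, 215.92330932617188), 4.329880714416504)
foot 995 ((567.1655883789062, 238.35458374023438), (54.072654724121094, 53.847164154052734), 3.9134862422943115)
dark [126 220  28  25 522] [575.5  96.5 114.5] disc [580.4  97.  110.1] top 129.5
    118 134 135 [564.5  95.1 126.1] ((565.1332397460938, 94.09456634521484), (9.762333869934082, 14.385781288146973), 6.539797306060791)
dark [    0   220   512   164 43587] [485.9 221.6 361.4] disc [572.2 164.3 110.2] top 391.4
    118 134 124 [558.  165.8 126.6] ((558.5872192382812, 165.55255126953125), (8.228585243225098, 14.099933624267578), 4.680833339691162)
dark [252 220  26  25 489] [564.7 237.3 114.2] disc [568.9 237.3 110.2] top 129.3
    118 134 113 [552.5 237.4 126.9] ((553.107666015625, 237.5598907470703), (8.585854530334473, 13.031539916992188), 4.651249408721924)
[495.3101964  221.31164133 287.49928553]
rows [-0.0601  0.011   0.1128] [0.0012 0.0051 0.0021] n>= 2.1
rows [-0.0598  0.0109  0.1718] [0.0012 0.0051 0.0021] n>= 2.9
```

View pics/w3.png

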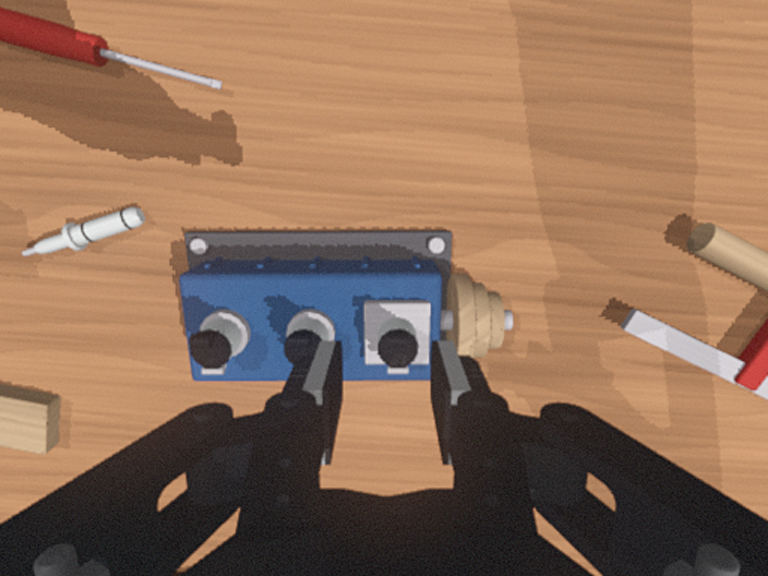

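All three caps now lie at z ≈ 110, so the middle one is shut. Next I pinch the square point's grip.

```bash
python3 -m jog '[-0.03,0.005,0.05,0.0012,0.005,0.002, -0.06,0.011,0.1,0.0012,0.005,0.002, -0.06,0.011,0.13,0.0012,0.005,0.002, -0.06,0.011,0.15,0.0012,0.005,0.002, -0.06,0.011,0.165,0.0012,0.005,0.002, -0.06,0.011,0.171,0.0012,0.005,0.002, -0.06,0.011,0.171,0.0012,0.005,0.002]' -0.3
python3 -m jog '[0,0,0,0,0,0, 0,0,0,0,0,0, 0,0,0,0,0,0, 0,0,0,0,0,0]' -1 30
```

```text
time: 9.55
tool_pos: [554.2, 235.5, 114.6]
tcp_rot: [-179.9, -0.2, -175.9]
ft_force: [0.4, -0.0, 1.1]
finger_gap: 30.0
grip_force: 0.0
time: 10.05
tool_pos: [554.5, 236.3, 115.3]
tcp_rot: [180.0, -0.2, -175.9]
ft_force: [-2.0, 4.8, 6.1]
finger_gap: 12.7
grip_force: 30.7
```

```bash
python3 -m jog '[-0.0017,0,-0.0029,0,0,0, -0.0035,0,-0.0057,0,0,0, -0.0057,0,-0.0083,0,0,0, -0.008,0,-0.0106,0,0,0, -0.0106,0,-0.0127,0,0,0, -0.0133,0,-0.0145,0,0,0, -0.0162,0,-0.016,0,0,0, -0.0192,0,-0.0173,0,0,0]' -1 40
python3 -m jog '[-0.0032,0,-0.001,0,0,0, -0.0064,0,-0.0017,0,0,0, -0.0097,0,-0.0021,0,0,0, -0.013,0,-0.0021,0,0,0, -0.0163,0,-0.0018,0,0,0, -0.0195,0,-0.0012,0,0,0, -0.0227,0,-0.0003,0,0,0, -0.0258,0,0.0009,0,0,0]'
python3 -m jog '[-0.0029,0,0.0015,0,0,0, -0.0057,0,0.0032,0,0,0, -0.0077,0,0.0047,0,0,0, -0.0095,0,0.0062,0,0,0, -0.0110,0,0.0076,0,0,0, -0.0125,0,0.0092,0,0,0, -0.0125,0,0.0092,0,0,0]'
```

```text
time: 11.05
tool_pos: [571.0, 237.4, 129.2]
tcp_rot: [-180.0, -0.6, -175.9]
ft_force: [-2.1, 7.4, -5.8]
finger_gap: 12.2
grip_force: 39.0
time: 12.05
tool_pos: [599.0, 238.3, 130.1]
tcp_rot: [-179.9, -0.3, -175.9]
ft_force: [0.3, 1.1, 0.5]
finger_gap: 0.1
grip_force: 0.0
time: 12.92
tool_pos: [611.2, 239.5, 120.6]
tcp_rot: [-179.9, -0.3, -175.9]
ft_force: [-0.1, -0.7, -0.1]
finger_gap: 0.1
grip_force: 0.0
```

It slipped off. I'll lift and look.

```bash
python3 -m jog '[0,0,-0.04,0,0,0, 0,0,-0.08,0,0,0, 0.02,0,-0.13,0,0,0, 0.05,0,-0.16,0,0,0, 0.05,0,-0.16,0,0,0]' -0.3
python3 look.py w4.png 2>/dev/null|grep -A3 dark
python3 - <<'E'
from h import *
w=np.load('w.npy');px=np.load('w_px.npy')
m=(px.max(-1)<75)&(w[...,2]>100)&(w[...,2]<160)&(abs(w[...,1]-238)<18)&(w[...,0]>530)&(w[...,0]<640)
q=w[m]
for x in range(540,625,4):
  a=q[abs(q[:,0]-x)<2]
  if len(a): print(x,len(a),"z",a[:,2].min().round(1),a[:,2].max().round(1),"y",a[:,1].min().round(1),a[:,1].max().round(1))
print(r.sense()['tool_pos'])
E
```

```text
time: 13.55
tool_pos: [562.6, 237.0, 285.8]
tcp_rot: [180.0, 0.1, -175.9]
ft_force: [0.7, -0.4, 1.0]
finger_gap: 30.0
grip_force: 0.0
dark [177 163  28  28 596] [571.3 167.1 113.9] disc [574.8 167.3 110.2] top 129.8
    118 134 128 [559.3 166.3 127.1] ((559.9542236328125, 165.64947509765625), (9.601909637451172, 13.88702392578125), 5.082617282867432)
dark [108 164  31  27 588] [576.   96.5 114.3] disc [579.9  96.7 110.2] top 130.1
    118 134 144 [565.2  95.4 126.4] ((565.620849609375, 93.98912811279297), (8.912043571472168, 14.749309539794922), 3.4889559745788574)
dark [244 181  28  21 382] [574.3 238.4 138. ] disc [nan nan nan] top 149.0
    118 134 91 [574.5 237.9 127.1] ((573.4580688476562, 238.5809783935547), (13.415887832641602, 28.044878005981445), 3.7922661304473877)
    134 150 288 [574.1 238.5 141.7] ((575.1356201171875, 238.60630798339844), (18.224153518676758, 19.938814163208008), 7.510539531707764)
dark [    0   228   512   156 43189] [553.1 236.5 359.2] disc [nan nan nan] top 386.7
564 3 z 135.6 136.6 y 241.5 244.5
568 89 z 130.8 139.3 y 226.8 252.0
572 98 z 126.6 142.7 y 224.7 252.6
576 105 z 120.4 147.7 y 224.9 252.8
580 75 z 115.4 149.0 y 224.9 251.2
584 26 z 117.1 148.2 y 230.2 244.7
[562.54261361 236.58043314 283.14644258]
```

View pics/w4.png

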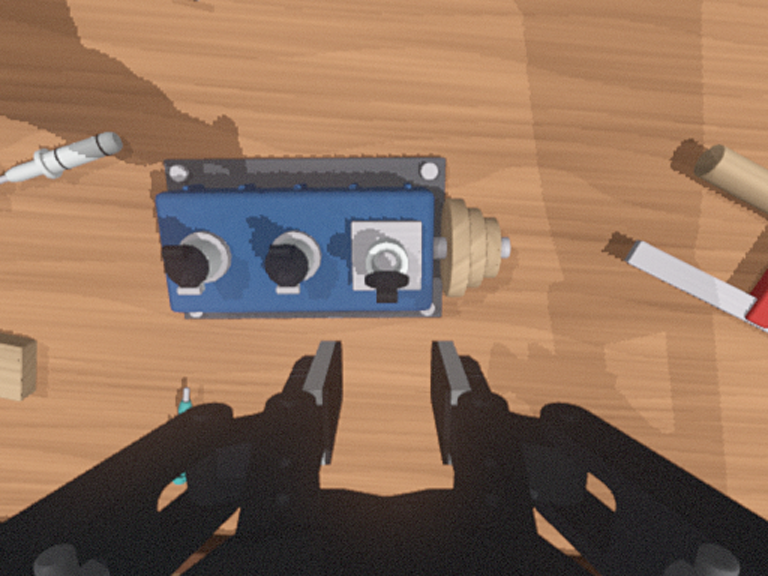

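The cap stopped at about 58°, with the bar near (581.5,238.3,142.4), seen at (387,295). I'll re-grip it deeper and firmer and continue the arc.

```bash
python3 -c "
from h import *
go([583.5,238.3,131.5],[180,0,184.2])"
```

```text
rows [-0.0212  0.0003  0.1516] [-0.0003 -0.0012 -0.0016] n>= 2.4
```

```bash
python3 -m jog '[-0.0223,0.001,0.05,0,0,0, -0.0223,0.001,0.1,0,0,0, -0.0223,0.001,0.125,0,0,0, -0.0223,0.001,0.14,0,0,0, -0.0223,0.001,0.149,0,0,0, -0.0223,0.001,0.149,0,0,0]' -0.3
python3 -m jog '[0,0,0,0,0,0, 0,0,0,0,0,0, 0,0,0,0,0,0, 0,0,0,0,0,0]' -1 60
python3 -m jog '[-0.0024,0,-0.0001,0,0,0, -0.0048,0,-0.0002,0,0,0, -0.0072,0,0,0,0,0, -0.0096,0,0.0003,0,0,0, -0.0119,0,0.0009,0,0,0, -0.0142,0,0.0015,0,0,0, -0.0164,0,0.0024,0,0,0, -0.0187,0,0.0033,0,0,0]'
python3 -m jog '[-0.002,0,0.0012,0,0,0, -0.0041,0,0.0024,0,0,0, -0.006,0,0.0038,0,0,0, -0.0079,0,0.0053,0,0,0]'
```

```text
time: 14.35
tool_pos: [583.7, 238.5, 131.8]
tcp_rot: [-179.9, -0.3, -175.9]
ft_force: [-0.9, -1.2, 0.4]
finger_gap: 30.3
grip_force: 0.0
time: 14.85
tool_pos: [584.5, 238.8, 133.6]
tcp_rot: [-180.0, -0.1, -175.9]
ft_force: [-0.8, -0.7, 6.6]
finger_gap: 11.2
grip_force: 58.9
time: 15.85
tool_pos: [603.3, 240.4, 131.3]
tcp_rot: [-180.0, -0.1, -175.9]
ft_force: [-3.7, -0.9, 13.6]
finger_gap: 11.2
grip_force: 63.4
time: 16.35
tool_pos: [612.9, 240.8, 126.5]
tcp_rot: [-180.0, 0.1, -175.9]
ft_force: [2.8, -1.6, 12.5]
finger_gap: 10.9
grip_force: 59.0
```

```bash
python3 -m jog '[0,0,0,0,0,0, 0,0,0,0,0,0, -0.002,0,-0.04,0,0,0, -0.002,0,-0.08,0,0,0, 0.02,0,-0.13,0,0,0, 0.06,0,-0.17,0,0,0, 0.06,0,-0.17,0,0,0, 0.06,0,-0.17,0,0,0]' -0.3
python3 look.py w5.png 2>/dev/null|grep -A3 dark
python3 - <<'E'
from h import *
w=np.load('w.npy');px=np.load('w_px.npy')
m=(px.max(-1)<75)&(w[...,2]>100)&(w[...,2]<160)&(abs(w[...,1]-238)<18)&(w[...,0]>530)&(w[...,0]<640)
q=w[m]
for z in range(110,152,4):
  a=q[abs(q[:,2]-z)<2]
  if len(a): print(z,len(a),"x",a[:,0].min().round(1),a[:,0].max().round(1),"y",a[:,1].min().round(1),a[:,1].max().round(1))
print(r.sense()['tool_pos'],r.sense()['tcp_rot'])
# stud: bright points inside mouth
hsv=cv2.cvtColor(px,cv2.COLOR_RGB2HSV)
for lo,hi in((96,100),(104.5,107.5)):
    m=(w[...,2]>lo)&(w[...,2]<hi)&(np.hypot(w[...,0]-567,w[...,1]-238)<20)
    print(lo,m.sum(),w[m].mean(0).round(1),w[m].min(0).round(1),w[m].max(0).round(1))
go([480,-40,380],[180,0,184.2])
E
```

```text
time: 17.35
tool_pos: [550.9, 236.4, 292.9]
tcp_rot: [-179.9, -0.3, -175.9]
ft_force: [-0.3, -0.1, -1.2]
finger_gap: 30.1
grip_force: 0.0
dark [179 173  28  28 571] [571.4 167.1 114.1] disc [575.1 167.2 110.2] top 130.1
    118 134 129 [559.1 166.4 127. ] ((559.2063598632812, 165.7145233154297), (8.762381553649902, 14.192520141601562), 2.0177762508392334)
dark [113 174  30  27 555] [576.2  96.4 114.2] disc [580.4  96.5 110.1] top 129.6
    118 134 137 [565.   95.5 126.3] ((565.3598022460938, 94.01520538330078), (9.68229866027832, 14.580646514892578), 5.023529529571533)
dark [244 202  28  29 475] [589.9 239.7 134. ] disc [584.8 234.3 112.8] top 143.3
    118 134 168 [585.4 239.2 126.8] ((586.2263793945312, 239.4544219970703), (4.779608249664307, 28.856624603271484), 5.892135143280029)
    134 150 282 [593.1 240.  139.8] ((596.263916015625, 240.44390869140625), (20.784852981567383, 26.168392181396484), 5.907953262329102)
dark [    0   228   512   156 43258] [541.8 236.2 366.3] disc [nan nan nan] top 393.9
114 8 x 583.2 584.8 y 234.3 244.2
118 30 x 583.3 585.6 y 227.9 250.9
122 37 x 583.5 586.2 y 225.8 252.9
126 52 x 584.1 586.7 y 224.9 253.9
130 36 x 584.2 589.6 y 225.1 253.8
134 56 x 584.8 590.7 y 225.3 253.8
138 84 x 584.8 600.5 y 227.6 252.6
142 200 x 586.4 606.6 y 232.9 247.4
[550.72689905 236.19713696 291.82846577] [-179.89441876   -0.41377938 -175.92426724]
96 153 [566.3 238.5  98.1] [551.1 225.4  96. ] [577.9 253.2  99.9]
104.5 301 [566.8 238.4 105.9] [551.  222.8 104.5] [582.2 253.6 107.4]
rows [ 0.0908 -0.2706 -0.087 ] [-0.0018 -0.0072 -0.0022] n>= 4.8
```

The cap is at about 1.67 rad, and the mouth centre is at about (566.8,238.3). Now to the pen.

```bash
python3 -m jog '[0.005,-0.05,-0.06,0,0,0, 0.015,-0.11,-0.06,0,0,0, 0.024,-0.17,-0.06,0,0,0, 0.033,-0.23,-0.06,0,0,0, 0.042,-0.29,-0.06,0,0,0, 0.05,-0.35,-0.06,0,0,0, 0.058,-0.4,-0.06,0,0,0, 0.0617,-0.4325,-0.06,0,0,0]' 0.3
python3 -m jog '[0,0,0,0,0,0, 0,0,0,0,0,0]'
python3 look.py w6.png >/dev/null 2>&1
python3 - <<'E'
from h import *
print(r.sense()['tool_pos'])
w=np.load('w.npy');px=np.load('w_px.npy');hsv=cv2.cvtColor(px,cv2.COLOR_RGB2HSV)
c=np.load("wc.npz");R,t,K=cam(c);C=-R.T@t;print("cam",C)
m=(w[...,2]>100)&(w[...,2]<185)&(abs(w[...,0]-488)<45)&(abs(w[...,1]+200)<45)&(hsv[...,1]<80)
q=w[m];q=q[q[:,2]>105]
print(len(q),q.max(0),q.min(0))
for z in range(100,182,8):
    a=q[abs(q[:,2]-z)<4]
    if len(a):print(z,len(a),a.mean(0).round(1),"y",a[:,1].min().round(1),a[:,1].max().round(1),"x",a[:,0].min().round(1),a[:,0].max().round(1))
from scipy.optimize import least_squares
# cylinder fit r=12, barrel points
b=q
def f(p):
    d=np.array([p[2],p[3],1]);d/=np.linalg.norm(d);v=b-np.array([p[0],p[1],140]);return np.linalg.norm(np.cross(v,d),axis=1)-12
for it in range(3):
    s=least_squares(f,[484,-201,-.31,0],loss="soft_l1",f_scale=1.0);print(s.x.round(3),np.median(abs(f(s.x))).round(2),len(b))
    zz=(b-np.array([s.x[0],s.x[1],140]))@(np.array([s.x[2],s.x[3],1])/np.linalg.norm([s.x[2],s.x[3],1]))
    b=b[(abs(f(s.x))<2)&(zz<30)]
E
```

```text
time: 18.4
tool_pos: [519.7, -202.1, 351.7]
tcp_rot: [180.0, -0.5, -176.1]
ft_force: [0.6, 0.6, 1.0]
finger_gap: 55.6
grip_force: 0.0
time: 18.65
tool_pos: [520.5, -199.0, 352.7]
tcp_rot: [180.0, -0.4, -175.9]
ft_force: [0.2, 0.6, 0.1]
finger_gap: 55.1
grip_force: 0.0
[ 520.67698201 -198.50825648  353.14884613]
cam [ 454.7278369  -203.19290448  496.11588758]
613 [ 504.53498183 -185.16449111  178.16887158] [ 462.57689395 -209.55507486  106.28813375]
108 6 [ 503.2 -200.   107.9] y -207.7 -193.3 x 499.6 504.5
116 33 [ 499.6 -198.4  114.9] y -209.2 -186.6 x 492.4 503.5
124 24 [ 497.4 -199.3  123.5] y -209.2 -188.3 x 490.7 500.2
132 25 [ 494.3 -199.4  131.9] y -209.2 -186.7 x 487.4 498.0
140 27 [ 492.1 -199.3  140. ] y -209.2 -188.1 x 484.2 495.8
148 24 [ 489.9 -198.6  147.8] y -209.2 -187.4 x 482.7 492.7
156 19 [ 486.6 -199.3  155.1] y -209.6 -185.2 x 473.3 490.5
164 67 [ 479.9 -198.2  164.2] y -209.5 -185.8 x 462.6 488.6
172 344 [ 473.3 -197.4  173.1] y -208.4 -185.8 x 462.6 485.7
180 44 [ 477.8 -197.8  176.6] y -204.8 -190.4 x 473.6 481.7
[ 4.81736e+02 -1.97682e+02 -3.36000e-01  1.40000e-02] 1.31 613
[ 4.82051e+02 -1.97707e+02 -3.09000e-01  1.20000e-02] 0.16 240
[ 4.82055e+02 -1.97709e+02 -3.09000e-01  1.20000e-02] 0.15 237
```

View pics/w6.png

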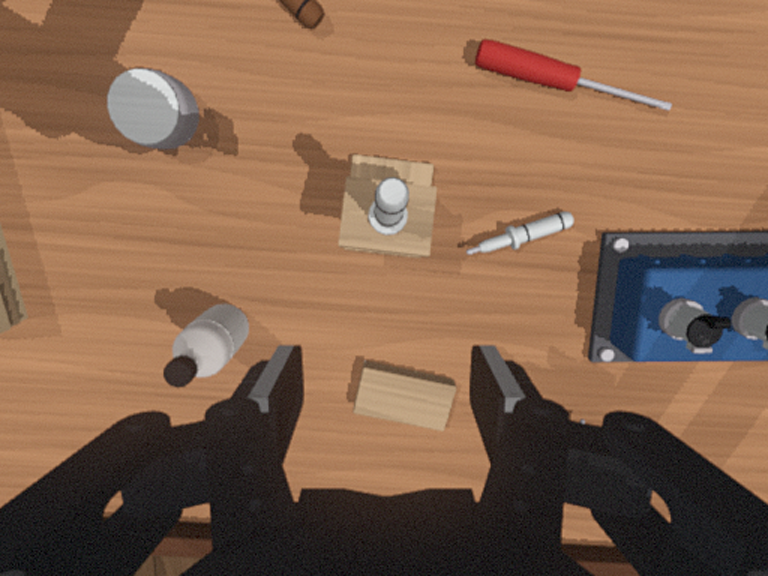

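The pen stands at (390,205) in the wrist view. Its axis passes through (482,-197.7) at z=140 and leans 0.30 rad towards -x. I'll work out the pre-grasp and the insertion.

```bash
python3 -c "
from h import *
go([459.5,-196.7,213.2],[180,17.2,177.8])"
```

```text
rows [0.06   0.0062 0.1403] [ 0.0163 -0.3065  0.1094] n>= 2.4
```

```bash
python3 -m jog '[0.03,0.003,0.05,0.008,-0.1,0.04, 0.06,0.0062,0.1,0.0163,-0.2,0.08, 0.06,0.0062,0.1403,0.0163,-0.3065,0.1094, 0.06,0.0062,0.1403,0.0163,-0.3065,0.1094, 0.06,0.0062,0.1403,0.0163,-0.3065,0.1094]' 0.3
python3 -m jog '[0,0,0,0,0,0]'
python3 -c "
from h import *
go([489,-197.9,117.7],[180,17.2,177.8])"
```

```text
time: 19.32
tool_pos: [461.7, -198.3, 218.4]
tcp_rot: [-179.8, 17.5, 177.9]
ft_force: [-0.3, 0.4, -0.1]
finger_gap: 55.4
grip_force: 0.0
time: 19.45
tool_pos: [463.0, -199.1, 220.1]
tcp_rot: [-179.7, 17.6, 178.0]
ft_force: [-0.1, -0.3, 0.4]
finger_gap: 55.4
grip_force: 0.0
rows [0.0063 0.0027 0.1054] [-0.0051  0.0075  0.0027] n>= 1.7
```

```bash
python3 -m jog '[0,0,0,0,0,0, 0,0,0,0,0,0, 0,0,0,0,0,0]'
python3 -c "
from h import *
go([489,-197.9,117.7],[180,17.2,177.8])"
```

```text
time: 19.82
tool_pos: [459.9, -197.7, 214.6]
tcp_rot: [-179.9, 17.3, 177.8]
ft_force: [0.6, -0.7, -0.0]
finger_gap: 55.5
grip_force: 0.0
rows [0.0011 0.001  0.1012] [-0.0013  0.0018  0.    ] n>= 1.6
```

```bash
python3 -m jog '[0.0005,0.0005,0.03,0,0,0, 0.0005,0.0005,0.06,0,0,0, 0.0005,0.0005,0.08,0,0,0, 0.0005,0.0005,0.1,0,0,0, 0.0005,0.0005,0.1,0,0,0, 0.0005,0.0005,0.1,0,0,0]'
python3 -m jog '[0,0,0,0,0,0, 0,0,0,0,0,0, 0,0,0,0,0,0, 0,0,0,0,0,0, 0,0,0,0,0,0]' -1 60
```

```text
time: 20.58
tool_pos: [489.0, -198.5, 119.4]
tcp_rot: [-179.9, 17.3, 177.8]
ft_force: [0.5, 0.2, -1.1]
finger_gap: 55.3
grip_force: 0.0
time: 21.2
tool_pos: [489.3, -198.9, 120.0]
tcp_rot: [-179.9, 17.4, 177.8]
ft_force: [-3.5, 1.1, 5.8]
finger_gap: 22.4
grip_force: 58.8
```

```bash
python3 -m jog '[0,0,-0.008,0,0,0, 0,0,-0.02,0,0,0, 0,0,-0.035,0,0,0, 0,0,-0.05,0,0,0, 0,0,-0.065,0,0,0, 0,0,-0.08,0,0,0, 0,0,-0.095,0,0,0, 0,0,-0.11,0,0,0]'
python3 -m jog '[0,0,-0.03,0,0,0, 0,0,-0.05,0,0,0, 0,0,-0.06,0,0,0, 0,0,-0.06,0,0,0, 0,0,-0.06,0,0,0]'
python3 -c "
from h import *
go([510,0,290],[180,0,184.2])"
```

```text
time: 22.2
tool_pos: [455.9, -196.9, 224.7]
tcp_rot: [-179.9, 17.3, 177.8]
ft_force: [0.1, -0.9, -1.2]
finger_gap: 22.8
grip_force: 58.7
time: 22.82
tool_pos: [438.1, -195.9, 279.9]
tcp_rot: [-180.0, 17.2, 177.8]
ft_force: [0.4, 0.3, -2.3]
finger_gap: 22.4
grip_force: 58.7
rows [-0.0643  0.1985  0.0093] [-0.0171  0.3003 -0.1113] n>= 3.3
```

```bash
python3 -m jog '[-0.01,0.03,0.001,-0.003,0.05,-0.02, -0.02,0.06,0.003,-0.006,0.1,-0.04, -0.03,0.09,0.004,-0.009,0.15,-0.06, -0.04,0.12,0.006,-0.012,0.2,-0.08, -0.05,0.15,0.008,-0.015,0.25,-0.1, -0.06,0.18,0.009,-0.017,0.3,-0.111, -0.0643,0.1985,0.0093,-0.0171,0.3003,-0.1113, -0.0643,0.1985,0.0093,-0.0171,0.3003,-0.1113]'
python3 -m jog '[0,0,0,0,0,0, 0,0,0,0,0,0]'
python3 -c "
from h import *
s=r.sense();print(s['tcp_rot'])
go([562,200,290],[180,0,184.2])"
```

```text
time: 23.82
tool_pos: [510.1, 0.7, 290.1]
tcp_rot: [-180.0, 0.0, -175.7]
ft_force: [-0.5, -0.6, -1.0]
finger_gap: 22.4
grip_force: 58.9
time: 24.08
tool_pos: [509.9, -1.2, 291.1]
tcp_rot: [-179.9, 0.1, -175.9]
ft_force: [-0.7, -0.1, -1.4]
finger_gap: 22.5
grip_force: 58.9
[-1.79921282e+02  9.82806873e-02 -1.75878232e+02]
rows [-0.0664  0.1969  0.0009] [-0.0014  0.0017 -0.0014] n>= 3.3
```

```bash
python3 -m jog '[-0.012,0.035,0,0,0,0, -0.024,0.075,0.0,0,0,0, -0.036,0.115,0,0,0,0, -0.048,0.155,0,0,0,0, -0.06,0.195,0,0,0,0, -0.0742,0.225,0,0,0,0, -0.0742,0.2331,0.015,0,0,0, -0.0742,0.2331,0.035,0,0,0]'
python3 -m jog '[0,0,0,0,0,0, 0,0,0,0,0,0, 0,0,0,0,0,0, 0,0,0,0,0,0]'
python3 look.py w7.png >/dev/null 2>&1
python3 - <<'E'
from h import *
from scipy.optimize import least_squares
s=r.sense();T=s['tool_pos'];print(T,s['tcp_rot'],s['ft_force'])
def fit(b,x0,z0,rad):
    def f(p,b):
        d=np.array([p[2],p[3],1]);d/=np.linalg.norm(d);v=b-np.array([p[0],p[1],z0]);return np.linalg.norm(np.cross(v,d),axis=1)-rad
    for it in range(3):
        o=least_squares(f,x0,args=(b,),loss="soft_l1",f_scale=1.).x;b2=b[abs(f(o,b))<2]
        if len(b2)<15:break
        b=b2
    return o.round(3),len(b),np.median(abs(f(o,b))).round(2)
px=np.load('w_px.npy');w=np.load('w.npy')
src={"wrist":(w,px)}
for n in("scene","side"):
    p=r.snapshot(n);src[n]=(cloud(p),p["pixels"])
    if n=="scene":save(p,"s8.png",[270,200,410,340],5)
for n,(w,px) in src.items():
    hsv=cv2.cvtColor(px,cv2.COLOR_RGB2HSV)
    m=(np.hypot(w[...,0]-T[0],w[...,1]-T[1])<25)&(w[...,2]>T[2]-105)&(w[...,2]<T[2]+5)&(hsv[...,1]<90)&(hsv[...,2]>90)
    q=w[m];print(n,len(q))
    if len(q)<10: continue
    for z in range(int(T[2])-104,int(T[2])+6,8):
        a=q[abs(q[:,2]-z)<4]
        if len(a)>2:print("  z-T",z-int(T[2]),len(a),a.mean(0).round(1),a.min(0).round(1)[:2],a.max(0).round(1)[:2])
    b=q[(q[:,2]<T[2]-33)&(q[:,2]>T[2]-72)]
    if len(b)>20: print(" nose",fit(b,[T[0],T[1],0,0],T[2]-50,8.5))
E
```

```text
time: 25.08
tool_pos: [567.2, 237.1, 254.9]
tcp_rot: [-179.9, 0.1, -175.8]
ft_force: [0.5, -0.1, -1.3]
finger_gap: 22.2
grip_force: 59.1
time: 25.58
tool_pos: [567.6, 237.4, 256.7]
tcp_rot: [-180.0, 0.1, -175.8]
ft_force: [-0.7, -0.1, -0.9]
finger_gap: 22.5
grip_force: 59.1
[567.5168758  237.45810596 256.56687117] [-1.79953622e+02  1.31169580e-01 -1.75819201e+02] [-0.40183337  0.13394448 -0.61851481]
wrist 1498
  z-T -88 19 [563.9 237.8 167.5] [563.2 235. ] [565.1 240.6]
  z-T -72 3 [560.  238.6 185.2] [559.6 237.1] [560.5 240.7]
  z-T -64 29 [559.2 237.5 193.1] [558.3 231.5] [561.8 243.6]
  z-T -32 54 [553.  237.5 226.8] [550.  222.2] [561.9 253.6]
  z-T -24 812 [557.6 237.2 231.8] [549.8 221.2] [570.1 254.2]
  z-T -16 153 [557.1 237.  239.7] [554.8 226.6] [563.9 248.7]
  z-T -8 123 [557.5 237.8 249.2] [554.6 226. ] [564.2 249.3]
  z-T 0 245 [557.4 237.1 256.1] [554.6 224.2] [564.4 249.8]
 nose (array([ 5.66228e+02,  2.37767e+02, -6.40000e-02, -1.40000e-02]), 32, np.float64(0.09))
scene 174
  z-T -88 5 [569.3 239.  167.5] [568.6 237.3] [570.1 240.4]
  z-T -72 3 [573.3 239.3 185.3] [
[... 663 characters left out ...]
. ]
  z-T -72 7 [564.1 230.4 184.2] [559.7 228.5] [567.7 236.4]
  z-T -64 12 [563.3 228.7 192.5] [556.9 225. ] [570.9 236. ]
  z-T -56 11 [565.4 230.3 199.2] [559.5 227.4] [571.9 235.7]
  z-T -48 14 [564.4 230.  208.4] [556.9 225.8] [574.  234.2]
  z-T -40 9 [564.3 231.5 214.5] [557.7 227.5] [574.1 240. ]
  z-T -32 23 [562.8 228.2 225.8] [550.3 217.3] [580.  253.5]
  z-T -24 25 [562.2 228.3 230.5] [549.7 217.3] [580.9 246.2]
  z-T -16 14 [560.9 227.8 238.7] [552.9 224. ] [571.9 234.5]
  z-T -8 3 [556.2 230.5 250.9] [554.1 228.5] [559.8 231.8]
  z-T 0 6 [555.4 230.5 257.1] [554.1 225.7] [556.7 239.3]
 nose (array([ 5.66195e+02,  2.36034e+02, -3.60000e-02, -5.60000e-02]), 34, np.float64(0.54))
```

View pics/w7.png

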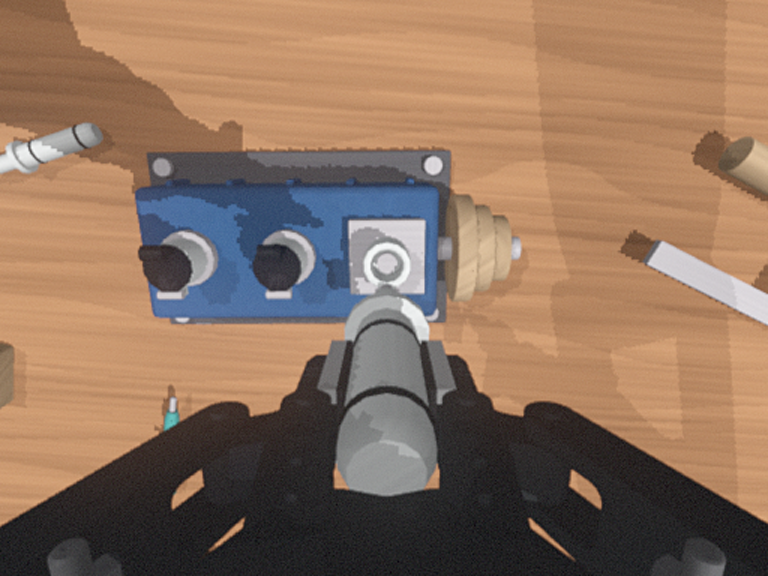

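The pen hangs upright over the open mouth. By the wrist camera, the axis is about (566.8,237.7) and the mouth centre (566.8,238.4), with the tip at about z=161. I descend slowly.

```bash
python3 -m jog '[0,0.0004,0.01,0,0,0, 0,0.0004,0.022,0,0,0, 0,0.0004,0.032,0,0,0, 0,0.0004,0.04,0,0,0, 0,0.0004,0.047,0,0,0, 0,0.0004,0.052,0,0,0, 0,0.0004,0.055,0,0,0, 0,0.0004,0.055,0,0,0]'
python3 -m jog '[0,0,0,0,0,0, 0,0,0,0,0,0, 0,0,0,0,0,0]'
python3 -c "
from h import *
for i in range(4): 
  s=r.sense();print(s['tool_pos'].round(2),s['ft_force'].round(2));r.snapshot('side')"
```

```text
time: 26.72
tool_pos: [567.2, 237.9, 200.8]
tcp_rot: [-179.9, 0.1, -175.8]
ft_force: [0.1, 0.3, -0.7]
finger_gap: 22.9
grip_force: 59.1
time: 27.1
tool_pos: [567.4, 237.9, 201.1]
tcp_rot: [-179.9, 0.1, -175.8]
ft_force: [0.0, -0.4, -1.0]
finger_gap: 22.2
grip_force: 59.1
[567.37 237.93 201.05] [ 0.05 -0.39 -0.99]
[567.3  237.93 201.  ] [-1.   -0.33 -1.69]
[567.28 237.93 200.94] [-0.57  0.57 -1.96]
[567.27 237.91 200.89] [ 0.22  0.35 -1.42]
```

```bash
cat > f.py <<'E'
from h import *
F=[]
for i in range(8): s=r.sense();F.append(s['ft_force']);r.snapshot('side')
print("F",np.mean(F,0).round(2),s['tool_pos'].round(2),s['tcp_rot'].round(2))
E
python3 -m jog '[0,0,0.001,0,0,0, 0,0,0.002,0,0,0, 0,0,0.003,0,0,0, 0,0,0.004,0,0,0, 0,0,0.005,0,0,0]'|sed -n 2,4p;python3 f.py
python3 -m jog '[0,0,0.001,0,0,0, 0,0,0.002,0,0,0, 0,0,0.003,0,0,0, 0,0,0.003,0,0,0]'|sed -n 2,4p;python3 f.py
python3 -m jog '[0,0,0.0007,0,0,0, 0,0,0.0014,0,0,0, 0,0,0.002,0,0,0, 0,0,0.002,0,0,0]'|sed -n 2,4p;python3 f.py
```

```text
tool_pos: [567.3, 237.9, 195.8]
tcp_rot: [-179.9, 0.1, -175.8]
ft_force: [0.1, 0.3, -1.3]
F [-0.08  0.26 -1.35] [567.29 237.93 195.92] [-1.7994e+02  7.0000e-02 -1.7580e+02]
tool_pos: [567.3, 237.9, 192.9]
tcp_rot: [-179.9, 0.1, -175.8]
ft_force: [0.6, -0.3, 0.4]
F [-0.09  0.12  0.42] [567.3  237.9  192.91] [-1.7994e+02  8.0000e-02 -1.7581e+02]
tool_pos: [567.3, 237.9, 190.8]
tcp_rot: [-179.9, 0.1, -175.8]
ft_force: [0.1, 0.1, 0.1]
F [-0.02  0.09  0.44] [567.3  237.9  190.88] [-1.7994e+02  7.0000e-02 -1.7581e+02]
```

```bash
python3 f.py;python3 -m jog '[0,0,0.0007,0,0,0, 0,0,0.0015,0,0,0, 0,0,0.0015,0,0,0]'|sed -n 2,4p;python3 f.py;python3 f.py
python3 - <<'E'
from h import *
p=r.snapshot("wrist");w=cloud(p);px=p["pixels"];hsv=cv2.cvtColor(px,cv2.COLOR_RGB2HSV)
m=(np.hypot(w[...,0]-567,w[...,1]-238)<28)&(w[...,2]>96)&(w[...,2]<185)&(hsv[...,1]<90)
q=w[m]
for z in range(98,180,5):
    a=q[abs(q[:,2]-z)<2.5]
    if len(a)>2: print(z,len(a),a.mean(0).round(1),a.min(0).round(1)[:2],a.max(0).round(1))
save(p,"w9.png",[180,100,340,220],5)
E
```

```text
F [-0.02 -0.04  0.31] [567.29 237.9  190.87] [-1.7994e+02  7.0000e-02 -1.7581e+02]
tool_pos: [567.3, 237.9, 189.3]
tcp_rot: [-179.9, 0.1, -175.8]
ft_force: [0.1, -0.2, 1.3]
F [ 0.17 -0.1   0.93] [567.3  237.89 189.4 ] [-1.7994e+02  7.0000e-02 -1.7581e+02]
F [ 0.3  -0.11  0.99] [567.27 237.92 189.34] [-1.7994e+02  7.0000e-02 -1.7580e+02]
98 131 [560.3 238.   98.2] [551.2 224. ] [568.8 253.  100.4]
103 139 [557.9 238.7 104.2] [551.  222.8] [570.5 253.8 105.5]
108 277 [559.4 237.1 106.3] [551.4 223.2] [572.  253.  107.9]
123 15 [559.  238.2 124. ] [558.1 232. ] [561.4 244.1 125.4]
128 17 [558.6 237.6 127.2] [558.1 233.4] [559.6 241.8 129.5]
158 45 [553.1 238.3 159.3] [549.6 221.7] [563.8 254.7 160.5]
163 738 [557.2 237.8 164.1] [549.5 221.9] [570.2 254.8 165.5]
168 124 [556.9 237.2 167.7] [549.6 222.4] [568.1 252.  170.5]
173 99 [556.6 238.  172.9] [554.4 227.6] [562.4 248.3 175.4]
178 82 [556.5 238.  178.5] [554.  226.5] [563.6 249.9 180.5]
```

View pics/w9.png

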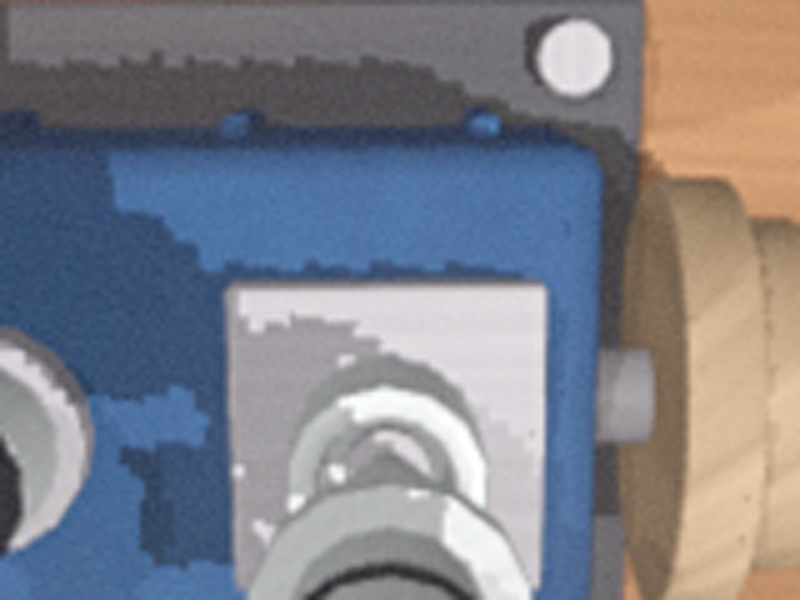

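The nose sits centred in the mouth at about (390,430) in the crop. Force (about 2.3 N) and collar height both say the tip is about 5 mm in. I add 1 mm, check and hand in.

```bash
python3 -m jog '[0,0,0.0005,0,0,0, 0,0,0.001,0,0,0, 0,0,0.001,0,0,0, 0,0,0.001,0,0,0, 0,0,0.001,0,0,0, 0,0,0.001,0,0,0]';python3 f.py; python3 -c "
from bench import r
print(r.hand_in())"
```

```text
time: 32.5
tool_pos: [567.3, 237.9, 188.4]
tcp_rot: [-179.9, 0.1, -175.8]
ft_force: [0.5, 0.0, -0.8]
finger_gap: 22.4
grip_force: 59.2
F [ 0.04 -0.01  0.86] [567.28 237.9  188.36] [-1.7994e+02  7.0000e-02 -1.7580e+02]
the job is handed in; nothing more can be done
None
```

I handed the job in at about 33 s of the 72 s allowed. The left-open cap is shut, the square point's cap is open at about 1.67 rad (its grip slipped once and I re-gripped it), and the pen is held upright on the stud with its tip about 5–6 mm in at about 2.2 N; the verdict was not shown to me.

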